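# Stow the spare gear in the parts drawer

### The arm

A 6-joint arm with a two-finger parallel gripper is mounted at the origin on the work surface. World frame = base frame: x ahead of the robot, y to its left, z up, the work surface at z = 0. Lengths are in mm, angles in rad, forces in N, time in s.
With the tool pointing down it reaches from about 375 to 925 mm from the base axis. Payload 5.7 kg.
Tool frame: the origin (TCP) lies where the fingers leave the gripper's body, on its centre line; the fingertips stand 80 mm ahead of it and the grasp point (between the pads) lies 61 mm ahead of it (arm.grasp_offset is the distance from the TCP to the grasp point, in mm); z points along the fingers, y is the line along which they close (so a half turn about z gives the same grasp; the last joint's range is limited). The gripper opens to 88 mm and grips with 3 to 60 N. Pads are 20 mm wide; open, the fingers measure 115 mm over their backs; the gripper's body (75 mm by 178 mm) begins 61 mm behind the grasp point.
Start: joints at [1.224, 0.359, 1.51, -0, 1.272, -0.115], TCP at [137.835, 583.93, 302.623] pointing down, gripper open.
Joint ranges: [-2.97, 2.97], [-1.01, 2.36], [0.21, 2.38], [-0.96, 4.11], [0.2, 2.71], [-2.98, 2.98]. Speed limits (rad/s): [2.39, 2.39, 3.14, 3.14, 3.14, 3.14].

### API

Orientations are given as a rotation vector (axis times angle).
In Python, from rig import arm, grab_frame, job gives the robot as it stands. The module is installed in compiled form; this text tells all that it offers.
- The arm moves only by the tool step_arm, never from a script. Its argument "increments" is a list that holds one entry, the list of rows, each a list of 5 numbers: the opening, from -1 (shut) to 1 (fully open), then the shift along the tool's x, y, z in mm, then the turn about the tool's z in rad. In form: [[[claw, tx, ty, tz, twist], ...]]. A call has 1 to 10 rows; each row shifts and turns the commanded pose from where the row before left it, along the tool's axes as they then stand; what a row does not reach is not made up. A row lasts 1/12 s, in which the tool goes at most 41.7 mm and 7.16 degrees, less where a joint would pass 70% of its speed; a pose out of reach is approached as far as the arm can. A call with a gripper value outside its range is refused whole. The fingers move at their own pace and stop on an object; the grip force is fixed at half the most. Time passes only in rows, so rows that do not move let the fingers close. It gives the time, the measured TCP pose, the force, the opening and the grip force at its end, in the units of the state.
- arm.read_state(): the state, without advancing time (a new reading comes with each control period).
- grab_frame(name): name is "scene" or "top" or "wrist"; returns a dict with "image" (420x560x3 uint8, blue, green, red), "fx", "fy", "cx", "cy" (pixels), "k1" (the pictures are not rectified: a ray, as slopes to the right and down, at radius r is drawn at 1 + k1 r^2 times it, then the intrinsics apply), "R" (3x3) and "t" (3): a world point X has camera coordinates R X + t. Camera axes: x right, y down, z forward; pixel columns grow to the right and rows downward; lengths in mm; the calibration is good to about 2 mm. A picture is of the moment at which its call begins. There is no depth.
- job.hand_in(): hands the job in; it is judged then, once.
The state is a dict: "time_s": time; "joint_pos": joint angles; "qd": joint speeds; "effort": joint torques, N m; "ee_pos": TCP position; "tcp_rot": TCP orientation; "ft_force": force on the tool from outside, world axes, zero at the start; "torque": the same for the moment, N m; "width": finger opening in mm; "grasp_force": force on a finger pad.
Only numpy, scipy, OpenCV 4.12 (cv2) and the standard library are available. Lean on these libraries where they do the work, as an engineer would, in place of code of your own. Each camera call takes 0.05 s, during which the arm holds its last target. There are 200 camera calls.

### The job

Put the spare gear away: pull the cabinet's upper drawer out to its stop, then take the toothed gear off the sloped rest and set it down flat, hub upward, on the drawer floor in the left-hand compartment (left as seen from the robot), without dropping it. Then slide the drawer's divider to the left until the gear is held between it and the drawer's left wall with only a few millimetres of play, and push the drawer fully shut. Leave the lower drawer closed, and leave the roller, the can and the spanner where they are.

Things in the scene. Friction and masses are not known exactly. Their poses are not given: they have to be found in the camera images.
- cabinet: Grey-green sheet-metal bench cabinet with two drawers, one above the other, 280 deep (x) x 270 wide (y) x 190 high, fixed to the bench. Origin: at bench level under the middle of the shut drawer fronts' outer face; the front faces its own -x (towards the robot), +y is left as seen from the robot. Its top covers the closed drawers. Drawer fronts are 15 thick, 266 wide, 82 high.
- drawer_top (a joint): Upper drawer, slides along the cabinet's -x. 0 = shut, 0.17 m = out at its stop; stays where left; about 1.5 N friction. Inside: floor 232 x 236, side walls 4 thick, 46 high above the floor; the front panel rises 76 above it. At the stop the front 160 of the inside is clear of the cabinet. Fixed small bearings, 12 high, reach 48 from the right wall.
- drawer_top_handle (a point): Middle of the upper drawer's handle: a round steel bar 11 thick, 110 long, parallel to the front (along y), standing 45 off the front panel (centre line to panel) on two end legs; 51 above the drawer floor, 37 below the cabinet's top. Axes as the cabinet's. Moves with the drawer.
- drawer_top_floor (a point): Middle of the front edge of the upper drawer's inner floor, where the floor meets the inside of the front panel: 118 from either side wall, 64 behind the handle point along x and 51 below it. Axes as the cabinet's (x to the back, y left, z up). Moves with the drawer.
- divider (a joint): Sliding divider in the upper drawer: aluminium sheet, 4 thick, upright, running front to back, top 42 above the floor. Slides along y (about 1.5 N friction) and stays where left. 0 = rightmost (40 right of the centre line), grows to the left, at most 0.12 m. Clear width of the left compartment = 156 mm minus this value; things standing in its way stop it.
- divider_tab (a point): Top middle of the divider's grip tab: a black block 30 (x) x 14 (y) x 30 high that rises from the divider's top edge to 72 above the drawer floor; it stands 46 behind the inside of the front panel (70 in front of the drawer's middle). Axes as the cabinet's.
- drawer_low (a joint): Lower drawer with the same front and handle, 84 below the upper one; 0 = shut, grows as it opens. To be left shut.
- rest: Sloped steel rest, 190 wide (y), about 110 deep, 105 high at the back, on four short legs over a base plate, fixed. Origin: centre of its underside. Its plate slopes at 28 degrees: low edge towards its own -x, plate normal (-0.469, 0, 0.883) in its frame. A lip along the low edge stands 12 above the plate. Gear and roller lie flat on the plate against the lip, about 90 apart, in either order.
- gear: Steel spur gear with a hub: toothed disc 62 across, 14 thick, and on it a plain round hub 24 across which rises to 46 above the underside, with a dark bore. About 0.4 kg. Origin: centre of the underside; z along its axis through the hub (starts along the slope's normal).
- roller: Plain steel drum 62 across, 36 thick, with a V groove round it and a dark bore; no teeth, no hub. Lies beside the gear. Origin: centre of the underside, z along its axis. Leave alone.
- can: Upright closed tin can, 66 across, 110 high. Origin: centre of the underside. Leave alone.
- wrench: Steel spanner lying on the bench, 180 long (along its x), 8 thick. Origin: middle of the underside. Leave alone.
There are look-alikes about, which are no part of the job. What is shaped like the gear but pink or red is not meant.

How it is judged (in metres and radians):
On the way, in this order (a step that is already met when the one before it is completed fails the run):
1. the upper drawer is pulled out to its stop (within 5 mm) (value of joint drawer_top above 0.165 m), for 0.2 s.
2. the gear lies flat, hub up, on the drawer floor in the left compartment, let go (x of gear in the frame of drawer_top_floor between 0.028 and 0.204 m and y of gear in the frame of drawer_top_floor below 0.095 m and y of gear in the frame of divider_tab above 0.026 m and z of gear in the frame of drawer_top_floor between -0.004 and 0.006 m and angle between gear's own z axis and vertical below 0.1 rad and contact force between the fingers and gear below 0.1 N and linear speed of gear below 0.05 m/s), for 0.2 s.
3. the divider is slid up to the gear: the left compartment is narrower than 70 mm, the gear inside it (x of gear in the frame of drawer_top_floor between 0.028 and 0.204 m and y of gear in the frame of drawer_top_floor below 0.095 m and y of gear in the frame of divider_tab above 0.026 m and z of gear in the frame of drawer_top_floor between -0.004 and 0.006 m and angle between gear's own z axis and vertical below 0.1 rad and value of joint divider above 0.086 m), for 0.2 s.
4. the upper drawer is shut (within 5 mm) (value of joint drawer_top below 0.005 m), for 0.2 s.
At the end, for the whole second after the job is handed in: Upper drawer shut within 5 mm; gear at rest flat on its floor (0.1 rad, 6 mm), hub up, between divider and left wall; that compartment under 70 mm wide (divider above 0.086); lower drawer within 10 mm of shut; roller, can and spanner within 20 mm of their starts (all of step 3 and value of joint drawer_top below 0.005 m and value of joint drawer_low below 0.01 m and linear speed of gear below 0.02 m/s and distance of each of roller, can, wrench from where it was at the start of the episode below 0.02 m); the robot touches nothing.
It fails at once if the gear falls: it moves faster than 0.6 m/s out of the fingers (a drop of about 20 mm) (contact force between the fingers and gear below 0.05 N and linear speed of gear above 0.6 m/s).
It fails at once if the lower drawer is pulled open by more than 20 mm (value of joint drawer_low above 0.02 m).
It fails at once if the roller, the can or the spanner is shifted by more than 30 mm (distance of any of roller, can, wrench from where it was at the start of the episode above 0.03 m).
It also fails if it takes over 67 s, if anything falls off the work surface, if the arm or the gripper's body presses on something with over 40 N, if the wrist force passes 120 N, or if a joint passes its speed limit or range.

## Working session

There is one attempt and no reset: what is moved stays moved. The work goes in short steps, Python scripts to look and compute and a tool call to move; the robot and the scene stay as the last step left them, time stands still between calls to the robot, and variables do not carry over. Pictures are saved under pics/ and viewed, at most 10 in all, crops included, and the job is handed in when it is done.

Besides the shell and the picture viewer there is one more tool, called as a command line: name --argument value ..., lists and objects as JSON in quotes. step_arm: Moves the arm, as the interface text tells. Its arguments: {"type":"object","properties":{"increments":{"type":"array","items":{"type":"array","items":{"type":"array","items":{"type":"number"}}}}},"required":["increments"]}

```bash
mkdir -p pics; cat > h.py <<'E'
import numpy as np, cv2
from rig import arm, grab_frame, job
from scipy.spatial.transform import Rotation as Ro
def ray(f,u,v):
    k=f['k1']; d=np.array([(u-f['cx'])/f['fx'],(v-f['cy'])/f['fy']])
    p=d.copy()
    for _ in range(30): p=d/(1+k*(p@p))
    R=np.array(f['R']);t=np.array(f['t'])
    w=R.T@np.array([p[0],p[1],1.]); return -R.T@t, w/np.linalg.norm(w)
def onz(f,u,v,z):
    o,d=ray(f,u,v); return o+d*(z-o[2])/d[2]
def tri(*obs):
    A=np.zeros((3,3));b=np.zeros(3);L=[]
    for f,u,v in obs:
        o,d=ray(f,u,v);M=np.eye(3)-np.outer(d,d);A+=M;b+=M@o;L.append((o,M))
    X=np.linalg.solve(A,b); return X,[round(float(np.linalg.norm(M@(X-o))),1) for o,M in L]
def proj(f,X):
    c=np.array(f['R'])@np.array(X)+np.array(f['t']);p=c[:2]/c[2];p=p*(1+f['k1']*(p@p));return p[0]*f['fx']+f['cx'],p[1]*f['fy']+f['cy']
import pickle
def snap(name,fn):
    f=grab_frame(name);pickle.dump(f,open(f'pics/{fn}.pkl','wb'));cv2.imwrite(f'pics/{fn}.png',f['image']);return f
def load(fn): return pickle.load(open(f'pics/{fn}.pkl','rb'))
E
python3 - <<'E'
from h import *
for n in('scene','top'):
    f=snap(n,n+'0');print(n,f['fx'],f['k1'],-np.array(f['R']).T@f['t'],np.round(f['R'],2).tolist())
a=load('scene0')['image'];
s=arm.read_state();print(s)
E
```

```text
scene 388.0888237797384 -0.03735601553245019 [955.69802986 237.25587423 919.64454804] [[-0.59, 0.81, -0.01], [0.68, 0.49, -0.54], [-0.43, -0.32, -0.84]]
top 404.4070533653998 -0.04809595610490395 [ 444.59034008  -79.12476555 1233.30162309] [[0.02, -1.0, 0.01], [-0.99, -0.02, -0.11], [0.11, -0.01, -0.99]]
{'time_s': 0.1, 'joint_pos': array([ 1.22387916e+00,  3.59427385e-01,  1.51129524e+00,  7.03074960e-07,
        1.27250570e+00, -1.15084889e-01]), 'qd': array([ 1.37590748e-03, -2.83171048e-03, -4.37916921e-03, -9.29019842e-05,
       -5.93204172e-04, -1.52599110e-03]), 'effort': array([ 2.96391572e-04, -5.16350269e+01, -2.71407276e+01,  6.77676522e-02,
        2.75386678e-02, -6.41007068e-05]), 'ee_pos': array([137.69105521, 583.49473789, 301.90789924]), 'tcp_rot': array([-3.63303152e-01, -3.12013654e+00,  2.50051783e-03]), 'ft_force': array([ 0.76041768, -0.18786355,  0.44894787]), 'torque': array([ 0.01659083, -0.01798171,  0.02907793]), 'grasp_force': 0.0, 'width': 87.66168389931693}
```

View pics/scene0.png

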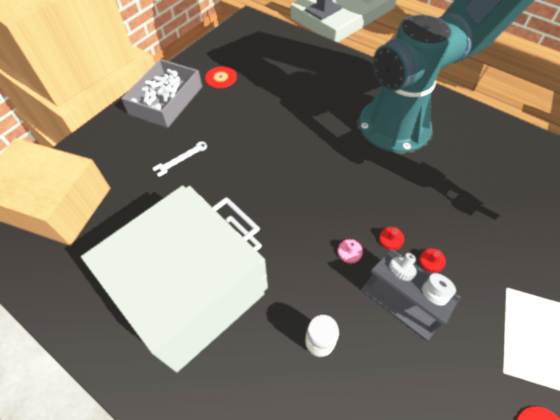

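View pics/top0.png

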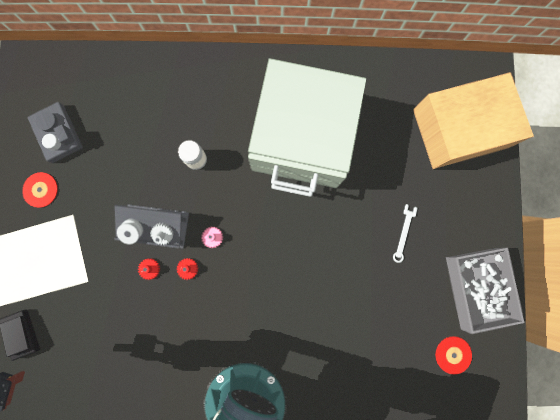

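Scene view: cabinet with handles at about (240,222), rest with gear (403,266) and roller (438,290), can (321,336), spanner (180,158). Top view: gear (161,234), roller (129,231), handle (294,185). Possible mix-ups for the gear, in the top view:
- pink gear at (212,238)
- red gears at (149,268) and (187,268)
- roller at (129,231)
- grey item on a dark box at (50,140)

My choice is the grey toothed one with a hub at (161,234). I'll check it in a close crop.

```bash
python3 - <<'E'
import cv2,numpy as np
s=cv2.imread('pics/scene0.png');t=cv2.imread('pics/top0.png')
def c(im,x,y,w=100,h=75): return cv2.resize(im[y:y+h,x:x+w],(400,300),interpolation=cv2.INTER_CUBIC)
a=np.vstack([np.hstack([c(s,365,225),c(t,105,195)]),np.hstack([c(s,185,185),c(t,245,135)])])
cv2.imwrite('pics/crop0.png',a)
E
```

```text
(no output)
```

View pics/crop0.png

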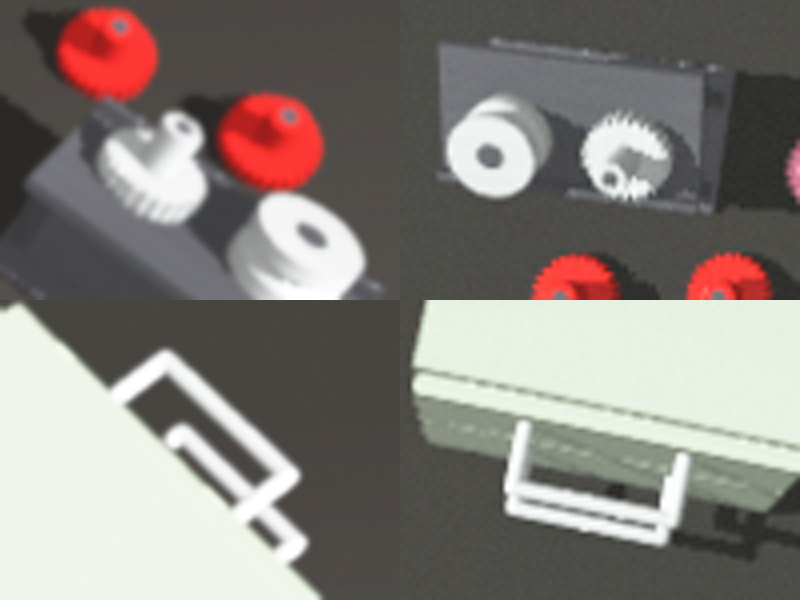

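The crop confirms the choice: steel gear with teeth and a tall hub, hub top at scene (410,256) and top (157,239). The upper handle bar is the one with visible legs. Next I triangulate.

```bash
python3 - <<'E'
from h import *
S=load('scene0');T=load('top0')
def q(x0,y0,cx,cy): return x0+(cx+.5)/4-.5,y0+(cy+.5)/4-.5
def p2(sc,tc,s0,t0):
    X,e=tri((S,*q(*s0,*sc)),(T,*q(*t0,*tc)));return X,e
r=((365,225),(105,195));h=((185,185),(245,135))
G,e=p2((182,125),(211,179),*r);print('gear hub top',G,e)
K,e=p2((312,235),(89,156),*r);print('roller top',K,e)
# handle bars: left end = +y. scene: which end? test both
A,e=p2((290,475),(111,190),*h);print('L',A,e)
B,e=p2((165,358),(270,220),*h);print('R',B,e)
d=A-B;print('len',np.linalg.norm(d),'yaw',np.degrees(np.arctan2(d[1],d[0]))-90)
for z in(153,):
  a=onz(T,*q(*h[1],111,190),z);b=onz(T,*q(*h[1],270,220),z);print(a,b,np.degrees(np.arctan2(*(a-b)[1::-1]))-90)
  a=onz(S,*q(*h[0],290,475),z);b=onz(S,*q(*h[0],165,358),z);print(a,b,np.degrees(np.arctan2(*(a-b)[1::-1]))-90)
# cabinet top corners in top view z=190 from mask
hsv=cv2.cvtColor(T['image'],cv2.COLOR_BGR2HSV);im=T['image'].astype(int)
m=((im[:,:,1]>190)&(im[:,:,1]-im[:,:,2]>4)).astype(np.uint8);m[:,:230]=0;m[:,390:]=0;m[:50]=0;m[200:]=0
c=max(cv2.findContours(m,0,2)[0],key=cv2.contourArea)
ap=cv2.approxPolyDP(c,5,True)[:,0];print(ap.tolist())
for p in ap: print(p,onz(T,*p,190).round(1))
d=K-G
print('rest yaw', np.degrees(np.arctan2(d[1],d[0]))-90)
for z in (0,):
  for p in((440,178),(712,212),(440,42),(725,70)): print('rest',onz(T,*q(105,195,p[0]-400,p[1]),40 if p[1]>150 else 105).round(1))
E
```

```text
gear hub top [473.27791363 246.97535635 114.45066547] [0.6, 0.6]
roller top [487.41199406 336.16199718 105.65760876] [0.5, 0.5]
L [ 693.28259198  -57.71996109 -207.04505047] [7.7, 7.7]
R [ 671.57717876 -202.68448207 -226.74502146] [8.8, 8.8]
len 147.89836429850808 yaw -8.515587431389733
[634.34525498 -67.92623547 153.        ] [ 616.38424923 -175.89618097  153.        ] -9.444774026809753
[774.39851871  41.06880281 153.        ] [762.61039605 -51.8445963  153.        ] -7.23060791725689
[[269, 59], [249, 158], [344, 177], [365, 79]]
[269  59] [968.1 -50.8 190. ]
[249 158] [690.8  -5.2 190. ]
[344 177] [ 646.1 -256.   190. ]
[365  79] [ 918.4 -313.1  190. ]
rest yaw -9.005204231094226
rest [472.9 395.4  40. ]
rest [453.1 192.3  40. ]
rest [566.9 375.9 105. ]
rest [551.9 173.1 105. ]
```

```bash
python3 - <<'E'
from h import *
S=load('scene0');T=load('top0')
def q(x0,y0,cx,cy): return x0+(cx+.5)/4-.5,y0+(cy+.5)/4-.5
for sc,tc in(((290,175),(111,190)),((165,58),(270,220))):
    print(tri((S,*q(185,185,*sc)),(T,*q(245,135,*tc))))
    print(onz(S,*q(185,185,*sc),153),onz(T,*q(245,135,*tc),153))
# cabinet yaw by minAreaRect/edges of metric top
P=np.array([onz(T,*p,190)[:2] for p in((269,59),(249,158),(344,177),(365,79))])
for i,j in((0,1),(3,2)): print('yaw side',np.degrees(np.arctan2(*(P[i]-P[j])[::-1])))
print('front yaw',np.degrees(np.arctan2(*(P[1]-P[2])[::-1]))-90,'back',np.degrees(np.arctan2(*(P[0]-P[3])[::-1]))-90)
print(np.linalg.norm(P[1]-P[2]),np.linalg.norm(P[0]-P[3]),np.linalg.norm(P[0]-P[1]),P.mean(0))
s=arm.read_state();print(Ro.from_rotvec(s['tcp_rot']).as_matrix().round(3).tolist())
E
```

```text
(array([634.58071458, -67.57516829, 150.36085302]), [0.4, 0.4])
[635.4760892  -66.19238525 153.        ] [634.34525498 -67.92623547 153.        ]
(array([ 616.06146154, -175.6083206 ,  154.13459616]), [0.2, 0.2])
[ 615.43847472 -176.01661392  153.        ] [ 616.38424923 -175.89618097  153.        ]
yaw side -9.333411753137835
yaw side -11.832150952399623
front yaw -10.104823835563693 back -10.737070291054877
254.74323701037721 266.93059510243495 281.08006816257057 [ 805.85018652 -156.28117841]
[[-0.973, 0.23, -0.001], [0.23, 0.973, -0.002], [0.0, -0.002, -1.0]]
```

step_arm --increments '[[[-0.1, 0, 0, 0, 0.12], [-0.1, 0, 0, 0, 0.12], [-0.1, 0, 0, 0, 0.12], [-0.1, 0, 0, 0, 0.12], [-0.1, 0, 0, 0, 0.12], [-0.1, 0, 0, 0, 0.12], [-0.1, 0, 0, 0, 0.12], [-0.1, 0, 0, 0, 0.12], [-0.1, 0, 0, 0, 0.12], [-0.1, 0, 0, 0, 0.12]]]'

```text
time_s: 0.93
ee_pos: [137.7, 583.6, 302.1]
tcp_rot: [2.069, 2.364, -0.002]
ft_force: [-0.4, -0.3, 0.9]
width: 39.6
grasp_force: 0.0
```

```bash
cat >> h.py <<'E'
def go(X,ang=None):
    """deltas in tool axes to TCP X after twist to y-angle ang (deg)"""
    s=arm.read_state();R=Ro.from_rotvec(s['tcp_rot']).as_matrix();a0=np.degrees(np.arctan2(R[1,1],R[0,1]))
    if ang is None: ang=a0
    tw=(a0-ang+90)%180-90; a=np.radians(a0-tw);y=np.array([np.cos(a),np.sin(a),0]);x=np.array([-y[1],y[0],0]);d=np.array(X)-s['ee_pos']
    print('t',round(s['time_s'],2),'pos',s['ee_pos'].round(1),'ang',round(a0,2),'twist',round(np.radians(tw),3),'tx,ty,tz',(d@x).round(1),(d@y).round(1),(-d[2]).round(1),'w',round(s['width'],1),'F',s['ft_force'].round(1),'g',round(s['grasp_force'],1),'q6',s['joint_pos'][5].round(2))
E
python3 -c "
from h import *
go([625.4,-121.7,280],-10.2)"
```

```text
t 0.93 pos [137.7 583.6 302.1] ang 7.62 twist 0.311 tx,ty,tz -607.8 604.9 22.1 w 39.6 F [-0.4 -0.3  0.9] g 0.0 q6 1.09
```

step_arm --increments '[[[-0.1, 0, 0, 0, 0.11], [-0.1, 0, 0, 0, 0.11], [-0.1, 0, 0, 0, 0.091], [-0.1, -29, 29, 0, 0], [-0.1, -29, 29, 0, 0], [-0.1, -29, 29, 0, 0], [-0.1, -29, 29, 0, 0], [-0.1, -29, 29, 0, 0], [-0.1, -29, 29, 0, 0], [-0.1, -29, 29, 0, 0]]]'

```text
time_s: 1.77
ee_pos: [303.5, 347.3, 302.4]
tcp_rot: [2.403, 2.023, -0.001]
ft_force: [1.2, 0.3, -0.6]
width: 39.3
grasp_force: 0.0
```

step_arm --increments '[[[-0.1, -29, 29, 0, 0], [-0.1, -29, 29, 0, 0], [-0.1, -29, 29, 0, 0], [-0.1, -29, 29, 0, 0], [-0.1, -29, 29, 0, 0], [-0.1, -29, 29, 0, 0], [-0.1, -29, 29, 0, 0], [-0.1, -29, 29, 0, 0], [-0.1, -29, 29, 0, 0], [-0.1, -29, 29, 0, 0]]]'

```text
time_s: 2.6
ee_pos: [539.7, 11.8, 302.4]
tcp_rot: [-2.404, -2.022, 0.001]
ft_force: [0.5, 1.1, 0.5]
width: 39.6
grasp_force: 0.0
```

step_arm --increments '[[[-0.1, -29, 29, 0, 0], [-0.1, -29, 29, 0, 0], [-0.1, -29, 29, 0, 0], [-0.1, -27.8, 24.9, 22, 0], [-0.1, 0, 0, 0, 0]]]'

```text
time_s: 3.02
ee_pos: [631.1, -122.9, 277.8]
tcp_rot: [2.407, 2.017, -0.004]
ft_force: [-1.1, 0.1, 0.7]
width: 39.4
grasp_force: 0.0
```

```bash
python3 -c "
from h import *
go([625.4,-121.7,214],-10.2)
f=snap('wrist','w1');print([proj(f,p) for p in([634.5,-67.7,153],[616.2,-175.8,153])])"
```

```text
t 3.02 pos [ 631.1 -122.9  277.8] ang -10.08 twist 0.002 tx,ty,tz 0.2 -5.8 63.8 w 39.4 F [-1.1  0.1  0.7] g 0.0 q6 -0.12
[(np.float64(269.8427814935345), np.float64(148.10038971356107)), (np.float64(272.4645347892064), np.float64(306.13223252106405))]
```

View pics/w1.png

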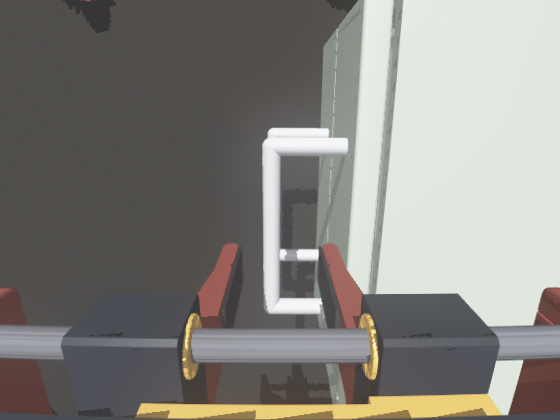

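The wrist view agrees with the estimate: bar at (271,148)–(272,306), between the fingers. I'll descend.

step_arm --increments '[[[-0.1, 0, 0, 16, 0], [-0.1, 0, 0, 24, 0], [-0.1, 0, 0, 26, 0], [-0.1, 0, 0, 0, 0]]]'

```text
time_s: 3.4
ee_pos: [625.3, -115.3, 210.9]
tcp_rot: [-2.397, -2.018, 0.008]
ft_force: [-1.8, 0.2, -0.8]
width: 39.4
grasp_force: 0.0
```

```bash
python3 -c "
from h import *
go([625.4,-121.7,214],-10.2)"
```

```text
t 3.4 pos [ 625.3 -115.3  210.9] ang -9.82 twist 0.007 tx,ty,tz -6.3 1.2 -3.1 w 39.4 F [-1.8  0.2 -0.8] g 0.0 q6 -0.12
```

step_arm --increments '[[[-1, 0, 0, 0, 0.005], [-1, 0, 0, 0, 0], [-1, 0, 0, 0, 0], [-1, 0, 0, 0, 0], [-1, 0, 0, 0, 0], [-1, 0, 0, 0, 0]]]'

```text
time_s: 3.9
ee_pos: [626.8, -116.7, 216.7]
tcp_rot: [-2.406, -2.015, 0.005]
ft_force: [-8.7, 0.3, 7.9]
width: 10.3
grasp_force: 30.0
```

```bash
python3 -c "
from h import *
go([625.4,-121.7,214],-10.2)"
```

```text
t 3.9 pos [ 626.8 -116.7  216.7] ang -10.13 twist 0.001 tx,ty,tz -5.2 -0.5 2.7 w 10.3 F [-8.7  0.3  7.9] g 30.0 q6 -0.11
```

step_arm --increments '[[[-1, 0, -8, 0, 0], [-1, 0, -16, 0, 0], [-1, 0, -20, 0, 0], [-1, 0, -20, 0, 0], [-1, 0, -20, 0, 0], [-1, 0, -20, 0, 0], [-1, 0, -20, 0, 0], [-1, 0, -20, 0, 0], [-1, 0, -14, 0, 0], [-1, 0, -8, 0, 0]]]'

```text
time_s: 4.73
ee_pos: [464.9, -87.1, 216.7]
tcp_rot: [2.409, 2.015, 0.004]
ft_force: [2.6, 5.7, 2.3]
width: 10.4
grasp_force: 30.0
```

step_arm --increments '[[[-1, 0, -5, 0, 0], [-1, 0, -2, 0, 0], [-1, 0, 0, 0, 0], [-1, 0, 0, 0, 0]]]'

```text
time_s: 5.07
ee_pos: [459.3, -86.1, 216.7]
tcp_rot: [2.409, 2.015, 0.004]
ft_force: [-0.1, 6.2, 7.8]
width: 9.9
grasp_force: 30.0
```

```bash
python3 -c "
from h import *
go([626.8,-116.7,216.7],-10.2)"
```

```text
t 5.07 pos [459.3 -86.1 216.7] ang -10.18 twist 0.0 tx,ty,tz -0.5 170.3 -0.0 w 9.9 F [-0.1  6.2  7.8] g 30.0 q6 -0.16
```

The drawer is at its stop (170 mm). I'll release, rise and look.

step_arm --increments '[[[-0.1, 0, 0, 0, 0], [-0.1, 0, 0, 0, 0], [-0.1, 0, 0, 0, 0], [-0.1, 0, 0, -20, 0], [-0.1, 0, 0, -40, 0], [-0.1, 0, 0, -30, -0.12], [-0.1, 0, 0, 0, -0.12], [-0.1, 0, 0, 0, -0.12], [-0.1, 0, 0, 0, -0.12], [-0.1, 0, 0, 0, -0.12]]]'

```text
time_s: 5.9
ee_pos: [458.8, -87.1, 305.8]
tcp_rot: [1.697, 2.642, -0.001]
ft_force: [-0.7, -0.5, 0.2]
width: 39.7
grasp_force: 0.0
```

step_arm --increments '[[[-0.1, 0, 0, 0, -0.12], [-0.1, 0, 0, 0, -0.12], [-0.1, 0, 0, 0, -0.12], [-0.1, 0, 0, 0, -0.12], [-0.1, 0, 0, 0, -0.12], [-0.1, 0, 0, 0, -0.12], [-0.1, 0, 0, 0, -0.12], [-0.1, 0, 0, 0, -0.12], [-0.1, 0, 0, 0, -0.08], [-0.1, 0, 0, 0, 0]]]'

```text
time_s: 6.73
ee_pos: [458.7, -87.0, 305.4]
tcp_rot: [-0.165, -3.137, 0.001]
ft_force: [0.8, 0.0, -0.5]
width: 39.8
grasp_force: 0.0
```

```bash
python3 -c "
from h import *
go([477,246.6,240],84)"
```

```text
t 6.73 pos [458.7 -87.  305.4] ang 83.98 twist -0.0 tx,ty,tz 16.7 333.7 65.4 w 39.8 F [ 0.8  0.  -0.5] g 0.0 q6 -1.8
```

step_arm --increments '[[[-0.1, 1, 20, 0, 0], [-0.1, 2, 38, 0, 0], [-0.1, 2, 40, 0, 0], [-0.1, 2, 40, 0, 0], [-0.1, 2, 40, 5, 0], [-0.1, 2, 40, 10, 0], [-0.1, 2, 40, 15, 0], [-0.1, 2, 36, 15, 0], [-0.1, 2, 26, 12, 0], [-0.1, 0, 14, 8, 0]]]'

```text
time_s: 7.57
ee_pos: [477.1, 248.8, 239.5]
tcp_rot: [-0.17, -3.136, -0.0]
ft_force: [-0.2, 0.1, -0.3]
width: 39.4
grasp_force: 0.0
```

step_arm --increments '[[[-0.1, 0, 0, 0, 0], [-0.1, 0, 0, 0, 0]]]'

```text
time_s: 7.73
ee_pos: [477.5, 245.8, 240.5]
tcp_rot: [-0.169, -3.136, 0.002]
ft_force: [0.4, -0.4, 0.3]
width: 39.9
grasp_force: 0.0
```

```bash
python3 -c "
from h import *
go([477,246.6,168.4],84)
f=snap('wrist','w2');print([proj(f,p) for p in([473.3,247,114.5],[487.4,336.2,105.7])])
f=snap('top','top1');g=snap('scene','scene1')
cv2.imwrite('pics/v2.png',np.hstack([cv2.resize(load('w2')['image'],(400,300)),cv2.resize(f['image'][140:260,230:390],(400,300))]))"
```

```text
t 7.73 pos [477.5 245.8 240.5] ang 83.84 twist -0.003 tx,ty,tz 0.6 0.8 72.1 w 39.9 F [ 0.4 -0.4  0.3] g 0.0 q6 -1.12
[(np.float64(279.8182333769126), np.float64(225.5832032585218)), (np.float64(412.2842704136633), np.float64(227.358865349409))]
```

View pics/v2.png

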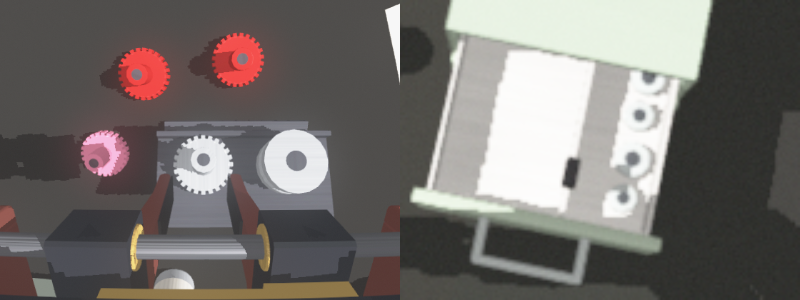

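The wrist view shows the gear centred between the fingers, with the roller to the right and clear. In the drawer, the tab is at about (571,172) of the crop. I'll descend and grip the hub.

step_arm --increments '[[[-0.1, 1.5, 2, 16, 0], [-0.1, 0, 0, 20, 0], [-0.1, 0, 0, 18, 0], [-0.1, 0, 0, 12, 0], [-0.1, 0, 0, 4, 0], [-0.1, 0, 0, 0, 0]]]'

```text
time_s: 8.38
ee_pos: [476.3, 247.0, 170.6]
tcp_rot: [-0.172, -3.136, 0.001]
ft_force: [0.5, -0.3, 0.4]
width: 39.2
grasp_force: 0.0
```

```bash
python3 - <<'E'
from h import *
go([477,246.6,168.4],84)
# tab in both views (drawer at z floor ~102)
T=load('top1')
hpt=np.array([458.9,-92,153])  # approx; refine from handle in top1
im=T['image'][140:260,230:390]
dark=(im.max(2)<45).astype(np.uint8)
n,l,st,c=cv2.connectedComponentsWithStats(dark)
for i in range(1,n):
    if 20<st[i,4]<300: u,v=c[i]+[230,140];print(st[i],(u,v),onz(T,u,v,174).round(1))
# predicted tab: cabinet frame
yaw=np.radians(-10.2);ex=np.array([np.cos(yaw),np.sin(yaw),0]);ey=np.array([-ex[1],ex[0],0])
H=np.array([625.4,-121.7,153])-170*ex;F=H+64*ex+[0,0,-51]
tab=F+46*ex-40*ey+[0,0,72];print('F',F,'tab',tab,proj(T,tab))
for n,p in(('H',H),('wallL',F+116*ey+[0,0,46]),('cen',F)): print(n,proj(T,p))
E
```

```text
t 8.38 pos [476.3 247.  170.6] ang 83.72 twist -0.005 tx,ty,tz -0.7 -0.3 2.2 w 39.2 F [ 0.5 -0.3  0.4] g 0.0 q6 -1.11
F [ 521.07526556 -102.92901753  102.        ] tab [ 559.26487391 -150.4427399   174.        ] (np.float64(302.93515816835645), np.float64(209.57632743276525))
H (np.float64(279.6820614706253), np.float64(247.71929159140274))
wallL (np.float64(242.16934275992332), np.float64(215.72462520968634))
cen (np.float64(284.0060073595351), np.float64(225.46048840874707))
```

step_arm --increments '[[[-1, 0, 0, 0, 0], [-1, 0, 0, 0, 0], [-1, 0, 0, 0, 0], [-1, 0, 0, 0, 0], [-1, 0, 0, 0, 0], [-1, 0, 0, -2, 0], [-1, 0, 0, -4, 0], [-1, 0, 0, -8, 0], [-1, 0, 0, -10, 0], [-1, 0, 0, -10, 0]]]'

```text
time_s: 9.22
ee_pos: [476.1, 248.2, 205.6]
tcp_rot: [-0.169, -3.136, 0.001]
ft_force: [-0.8, 0.4, -4.3]
width: 23.2
grasp_force: 30.0
```

```bash
python3 - <<'E'
from h import *
go([477,246.6,270],79.8)
f=snap('wrist','w3');t=snap('top','top2')
a=cv2.resize(f['image'][150:420,140:420],(400,386))[:300]
b=cv2.resize(load('scene1')['image'][180:300,180:340],(400,300))
c=cv2.resize(t['image'][150:255,240:380],(800,600))[:300]
cv2.imwrite('pics/v3.png',np.vstack([np.hstack([a,b]),cv2.resize(t['image'][160:260,240:380],(420,300)) if 0 else cv2.copyMakeBorder(cv2.resize(t['image'][160:260,235:375],(420,300)),0,0,0,380,0)]))
E
```

```text
t 9.22 pos [476.1 248.2 205.6] ang 83.83 twist 0.07 tx,ty,tz -1.2 -1.4 -64.4 w 23.2 F [-0.8  0.4 -4.3] g 30.0 q6 -1.11
```

View pics/v3.png

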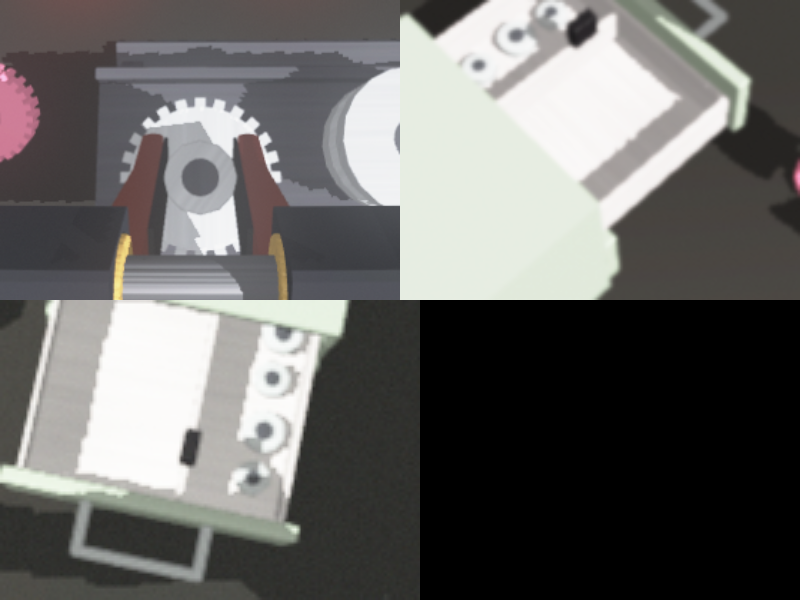

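```bash
python3 - <<'E'
from h import *
T=load('top2');S=load('scene1')
yaw=np.radians(-10.2);ex=np.array([np.cos(yaw),np.sin(yaw),0]);ey=np.array([-ex[1],ex[0],0])
H=np.array([625.4,-121.7,153])-170*ex;F=H+64*ex+[0,0,-51]
def loc(X): d=X-F;return np.round([d@ex,d@ey,d[2]],1)
q=lambda x,y:(235+(x+.5)/3-.5,160+(y-300+.5)/3-.5)
print('tab tri',[loc(tri((T,*q(190,447)),(S,252.8-.3,191.2-.3))[0]),tri((T,*q(190,447)),(S,252.5,190.9))[1]])
print('tab top z159/174',loc(onz(T,*q(190,447),159)),loc(onz(T,*q(190,447),174)),'scene',loc(onz(S,252.5,190.9,159)))
for n,p,z in(('barL',(75,551),153),('barR',(202,578),153),('frontL',(1,472),178),('frontR',(298,533),178),('wallLfront',(22,465),148),('wallLback',(55,305),148),('wallRback',(318,335),148),('divider top back',(217,315),144),('div front',(183,490),144)):
    print(n,loc(onz(T,*q(*p),z)))
E
```

```text
tab tri [array([ 47. , -26.6,  55.9]), [1.0, 1.0]]
tab top z159/174 [ 47.5 -27.3  57. ] [ 45.8 -26.8  72. ] scene [ 46.8 -25.3  57. ]
barL [-63.2  54.5  51. ]
barR [-64.2 -60.6  51. ]
frontL [ -9.2 130.8  76. ]
frontR [  -9.8 -133.4   76. ]
wallLfront [  2.7 117.   46. ]
wallLback [152.  118.2  46. ]
wallRback [ 173.  -122.3   46. ]
divider top back [173.6 -28.5  42. ]
div front [  9.9 -29.2  42. ]
```

step_arm --increments '[[[-1, 0, 0, -15, 0.03], [-1, 0, 0, -25, 0.04], [-1, 0, 0, -25, 0], [-1, 0, 0, -25, 0], [-1, 0, 0, -18, 0], [-1, 0, 0, -7, 0], [-1, 0, 0, 0, 0]]]'

```text
time_s: 9.9
ee_pos: [477.2, 248.6, 321.7]
tcp_rot: [0.279, 3.126, 0.002]
ft_force: [0.8, 0.3, -2.7]
width: 23.2
grasp_force: 30.0
```

```bash
cat >> h.py <<'E'
yaw=np.radians(-10.2);ex=np.array([np.cos(yaw),np.sin(yaw),0]);ey=np.array([-ex[1],ex[0],0])
F=np.array([625.4,-121.7,153])-170*ex+64*ex+[0,0,-51]-1.5*ey
def loc(X): d=np.array(X)-F;return np.round([d@ex,d@ey,d[2]],1)
def W(x,y,z): return F+x*ex+y*ey+[0,0,z]
E
python3 -c "
from h import *
go(W(95,82,218),79.8)"
```

```text
t 9.9 pos [477.2 248.6 321.7] ang 79.82 twist 0.0 tx,ty,tz -200.4 -257.7 1.7 w 23.2 F [ 0.8  0.3 -2.7] g 30.0 q6 -1.04
```

step_arm --increments '[[[-1, -8, -10.3, 0, 0], [-1, -16, -20.6, 0, 0], [-1, -20, -25.8, 0, 0], [-1, -20, -25.8, 0, 0], [-1, -20, -25.8, 0, 0], [-1, -20, -25.8, 0, 0], [-1, -20, -25.8, 0, 0], [-1, -20, -25.8, 0, 0], [-1, -20, -25.8, 0, 0], [-1, -16, -20.6, 0, 0]]]'

```text
time_s: 10.73
ee_pos: [612.6, -15.1, 317.5]
tcp_rot: [-0.28, -3.126, 0.001]
ft_force: [-0.4, 0.2, -2.3]
width: 23.7
grasp_force: 30.0
```

step_arm --increments '[[[-1, -12, -15.4, 0, 0], [-1, -8, -10.3, 0, 0], [-1, 0, 0, 0, 0], [-1, 0, 0, 0, 0], [-1, 0, 0, 0, 0]]]'

```text
time_s: 11.15
ee_pos: [626.7, -40.0, 319.0]
tcp_rot: [-0.278, -3.127, -0.001]
ft_force: [-0.1, -0.7, -3.0]
width: 23.4
grasp_force: 30.0
```

```bash
python3 - <<'E'
from h import *
go(W(95,82,113),79.8)
f=snap('wrist','w4');t=snap('top','top3');s=snap('scene','scene3')
a=cv2.resize(f['image'],(400,300));b=cv2.resize(s['image'][170:320,160:360],(400,300))
cv2.imwrite('pics/v4.png',np.hstack([a,b]))
for n,p in(('wallLf',W(0,118,46)),('wallLb',W(150,118,46)),('tab',W(46,-27,72)),('gear',W(95,82,0))): print(n,np.array(proj(f,p)).round()/1.4)
E
```

```text
t 11.15 pos [626.7 -40.  319. ] ang 79.83 twist 0.001 tx,ty,tz -2.2 -0.1 104.0 w 23.4 F [-0.1 -0.7 -3. ] g 30.0 q6 -1.57
wallLf [235.          61.42857143]
wallLb [230.         197.85714286]
tab [ 82.85714286 112.14285714]
gear [199.28571429 142.14285714]
```

View pics/v4.png

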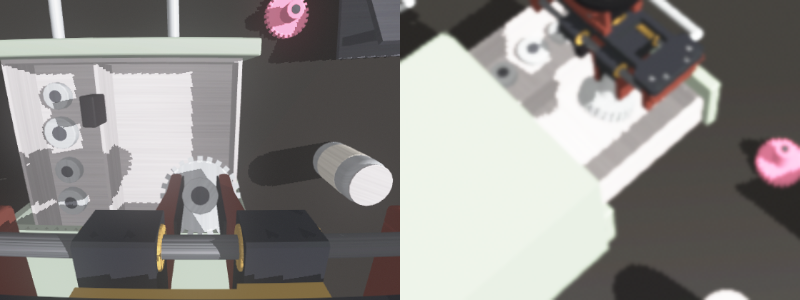

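The gear sits above the left compartment; left wall at about x=237 in the wrist crop, as predicted. I'll go down.

step_arm --increments '[[[-1, -1, 0, 10, 0], [-1, -1, 0, 20, 0], [-1, 0, 0, 22, 0], [-1, 0, 0, 20, 0], [-1, 0, 0, 12, 0], [-1, 0, 0, 6, 0], [-1, 0, 0, 4, 0], [-1, 0, 0, 3, 0], [-1, 0, 0, 0, 0], [-1, 0, 0, 0, 0]]]'

```text
time_s: 12.13
ee_pos: [630.2, -41.3, 223.8]
tcp_rot: [0.279, 3.128, -0.0]
ft_force: [0.7, 0.2, -3.1]
width: 23.0
grasp_force: 30.0
```

step_arm --increments '[[[-1, 0, 0, 2, 0], [-1, 0, 0, 2, 0], [-1, 0, 0, 2, 0], [-1, 0, 0, 0, 0], [-1, 0, 0, 0, 0]]]'

```text
time_s: 12.55
ee_pos: [629.5, -41.2, 216.8]
tcp_rot: [-0.279, -3.129, 0.0]
ft_force: [-1.1, 0.3, -2.6]
width: 23.1
grasp_force: 30.0
```

```bash
python3 - <<'E'
from h import *
go(W(95,82,101),79.8)
E
```

```text
t 12.55 pos [629.5 -41.2 216.8] ang 79.81 twist 0.0 tx,ty,tz 0.8 0.6 13.8 w 23.1 F [-1.1  0.3 -2.6] g 30.0 q6 -1.57
```

step_arm --increments '[[[-1, 0, 0, 2, 0], [-1, 0, 0, 2, 0], [-1, 0, 0, 0, 0], [-1, 0, 0, 0, 0]]]'

```text
time_s: 12.88
ee_pos: [630.9, -41.4, 214.7]
tcp_rot: [0.279, 3.126, -0.001]
ft_force: [-0.8, -0.6, 7.0]
width: 23.3
grasp_force: 30.0
```

step_arm --increments '[[[-1, 0, 0, 2, 0], [-1, 0, 0, 2, 0], [-1, 0, 0, 0, 0], [-1, 0, 0, 0, 0]]]'

```text
time_s: 13.22
ee_pos: [633.3, -41.9, 212.7]
tcp_rot: [0.278, 3.12, -0.001]
ft_force: [1.5, 0.1, 13.5]
width: 23.7
grasp_force: 30.0
```

step_arm --increments '[[[-1, 0, 0, 2, 0], [-1, 0, 0, 2, 0], [-1, 0, 0, 0, 0], [-1, 0, 0, 0, 0]]]'

```text
time_s: 13.55
ee_pos: [635.3, -42.3, 210.1]
tcp_rot: [0.278, 3.115, -0.002]
ft_force: [4.4, -1.1, 16.1]
width: 23.2
grasp_force: 30.0
```

step_arm --increments '[[[-1, 0, 0, 2, 0], [-1, 0, 0, 2, 0], [-1, 0, 0, 0, 0], [-1, 0, 0, 0, 0]]]'

```text
time_s: 13.88
ee_pos: [636.6, -42.5, 206.8]
tcp_rot: [0.278, 3.111, -0.002]
ft_force: [6.7, -0.9, 18.3]
width: 23.4
grasp_force: 30.0
```

step_arm --increments '[[[-1, -3, 0, 1, 0], [-1, -3, 0, 1, 0], [-1, -3, 0, 1, 0], [-1, -3, 0, 0, 0], [-1, 0, 0, 0, 0], [-1, 0, 0, 0, 0]]]'

```text
time_s: 14.38
ee_pos: [644.2, -43.8, 200.5]
tcp_rot: [0.278, 3.123, -0.001]
ft_force: [2.0, 0.3, 8.6]
width: 23.4
grasp_force: 30.0
```

```bash
python3 - <<'E'
from h import *
go(W(110,82,101),79.8)
f=snap('wrist','w5');s=snap('scene','scene5')
a=cv2.resize(f['image'][150:420,140:420],(400,386))[:300];b=cv2.resize(s['image'][190:265,210:310],(400,300),interpolation=cv2.INTER_CUBIC)
cv2.imwrite('pics/v5.png',np.hstack([a,b]))
E
```

```text
t 14.38 pos [644.2 -43.8 200.5] ang 79.81 twist 0.0 tx,ty,tz 0.7 0.5 -2.5 w 23.4 F [2.  0.3 8.6] g 30.0 q6 -1.57
```

View pics/v5.png

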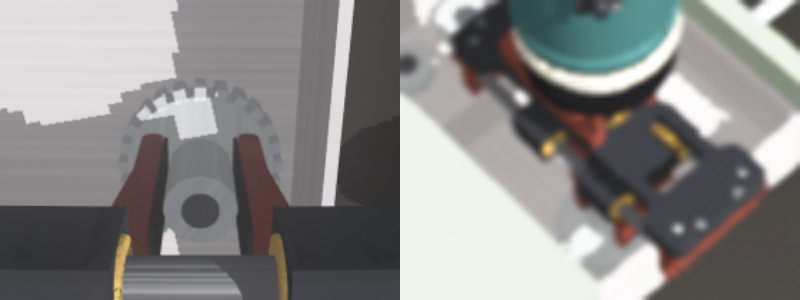

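```bash
python3 - <<'E'
from h import *
f=load('w5')
for z in(43,46,49):
  p=onz(f,280,297,102+z);l=loc(p);print(z,l,[np.round(proj(f,W(l[0]-31,l[1],q)),1).tolist() for q in(0,14)])
s=arm.read_state();R=Ro.from_rotvec(s['tcp_rot']).as_matrix();print(loc(s['ee_pos']+61*R[:,2]),R[:,2])
E
```

```text
43 [116.2  82.6  43. ] [[280.2, 205.5], [280.1, 213.4]]
46 [114.3  82.6  46. ] [[280.2, 202.2], [280.1, 209.9]]
49 [112.4  82.6  49. ] [[280.2, 198.8], [280.2, 206.3]]
[111.1  81.4  37.6] [ 0.00671854 -0.00129704 -0.99997659]
```

step_arm --increments '[[[-0.42, 0, 0, -1, 0], [-0.38, 0, 0, 0, 0], [-0.32, 0, 0, 0, 0], [-0.28, 0, 0, 0, 0], [-0.28, 0, 0, 0, 0]]]'

```text
time_s: 14.9
ee_pos: [641.2, -43.3, 198.5]
tcp_rot: [-0.279, -3.128, 0.0]
ft_force: [0.6, 0.2, -0.1]
width: 31.4
grasp_force: 0.0
```

```bash
python3 - <<'E'
from h import *
go(W(110,82,101),79.8)
f=snap('wrist','w6')
a=f['image'][170:380,180:380];cv2.imwrite('pics/v6.png',cv2.resize(a,(571,600)))
s=arm.read_state();R=Ro.from_rotvec(s['tcp_rot']).as_matrix();print(loc(s['ee_pos']+61*R[:,2]),R[:,2])
E
```

```text
t 14.9 pos [641.2 -43.3 198.5] ang 79.81 twist 0.0 tx,ty,tz -2.4 0.5 -4.5 w 31.4 F [ 0.6  0.2 -0.1] g 0.0 q6 -1.57
[107.6  81.5  35.5] [-7.29193153e-04  1.25780517e-05 -9.99999734e-01]
```

View pics/v6.png

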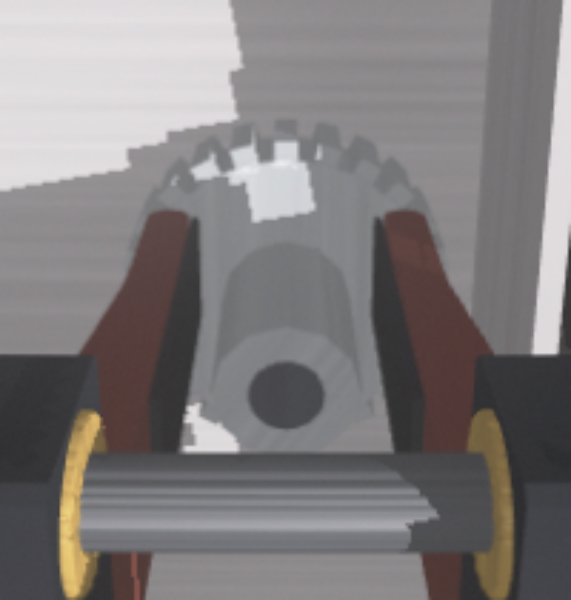

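```bash
python3 - <<'E'
from h import *
f=load('w6')
p=onz(f,280.1,308.3,148);l=loc(p);print(l,[np.round(proj(f,W(l[0]-31,l[1],q)),1).tolist() for q in(0,14)], np.round(proj(f,W(l[0]-12,l[1],14)),1))
print('rim from image',loc(onz(f,280,211,102)),loc(onz(f,280,220,116)))
go(W(46,-27,160),79.8)
E
```

```text
[115.4  82.6  46. ] [[280.1, 211.5], [280.1, 219.8]] [280.1 253.9]
rim from image [84.1 82.5  0. ] [84.5 82.5 14. ]
t 14.95 pos [641.2 -43.3 198.5] ang 79.82 twist 0.0 tx,ty,tz 61.7 -108.5 -63.5 w 31.9 F [-0.5 -0.5 -0.1] g 0.0 q6 -1.57
```

The gear is flat and released, centre at drawer frame (115, 83). Next is the tab.

step_arm --increments '[[[-0.28, 0, 0, -10, 0], [-0.28, 0, 0, -25, 0], [-0.2, 0, 0, -28, 0], [0, 12, -20, -3, 0], [0, 18, -32, 0, 0], [0, 18, -32, 0, 0], [0, 10, -17, 0, 0], [0, 4, -6, 0, 0], [0, 0, 0, 0, 0], [0, 0, 0, 0, 0]]]'

```text
time_s: 15.78
ee_pos: [562.1, -137.6, 265.4]
tcp_rot: [0.28, 3.128, 0.0]
ft_force: [0.4, 0.1, 0.2]
width: 44.1
grasp_force: 0.0
```

```bash
python3 - <<'E'
from h import *
go(W(46,-25.5,127),79.8)
f=snap('wrist','w7')
im=f['image'];hsv=im.max(2)
print([np.round(proj(f,W(46+a,-25.5+b,72)),0).tolist() for a,b in((-15,-7),(-15,7),(15,7),(15,-7))])
cv2.imwrite('pics/v7.png',np.hstack([cv2.resize(im,(400,300)),cv2.resize(im[150:360,140:420],(400,300))]))
E
```

```text
t 15.78 pos [ 562.1 -137.6  265.4] ang 79.76 twist -0.001 tx,ty,tz 0.5 -0.2 36.4 w 44.1 F [0.4 0.1 0.2] g 0.0 q6 -1.75
[[265.0, 228.0], [290.0, 228.0], [290.0, 277.0], [265.0, 277.0]]
```

View pics/v7.png

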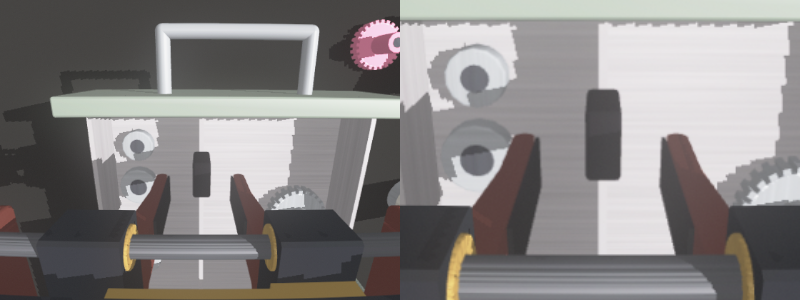

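The tab is centred between the fingers at about (282,245), some 2 mm left of my estimate. I'll descend and grip it.

step_arm --increments '[[[0, 0, 2, 10, 0], [0, 0, 0, 14, 0], [0, 0, 0, 8, 0], [0, 0, 0, 4, 0], [0, 0, 0, 0, 0], [-1, 0, 0, 0, 0], [-1, 0, 0, 0, 0], [-1, 0, 0, 0, 0], [-1, 0, 0, 0, 0], [-1, 0, 0, 0, 0]]]'

```text
time_s: 16.67
ee_pos: [562.1, -135.9, 229.3]
tcp_rot: [0.279, 3.128, -0.001]
ft_force: [0.0, -0.6, 0.0]
width: 14.5
grasp_force: 0.8
```

```bash
python3 - <<'E'
from h import *
s=arm.read_state();print(loc(s['ee_pos']))
go(W(46,52,127),79.8)
E
```

```text
[ 46.2 -23.7 127.3]
t 16.67 pos [ 562.1 -135.9  229.3] ang 79.81 twist 0.0 tx,ty,tz 0.2 75.7 0.3 w 14.5 F [ 0.  -0.6  0. ] g 0.8 q6 -1.75
```

step_arm --increments '[[[-1, 0, 0, 0, 0], [-1, 0, 4, 0, 0], [-1, 0, 8, 0, 0], [-1, 0, 10, 0, 0], [-1, 0, 12, 0, 0], [-1, 0, 12, 0, 0], [-1, 0, 10, 0, 0], [-1, 0, 8, 0, 0], [-1, 0, 4, 0, 0], [-1, 0, 2, 0, 0]]]'

```text
time_s: 17.5
ee_pos: [575.0, -65.3, 229.3]
tcp_rot: [0.277, 3.128, -0.0]
ft_force: [-0.4, -1.6, 5.2]
width: 13.2
grasp_force: 30.0
```

step_arm --increments '[[[-1, 0, 1, 0, 0], [-1, 0, 1, 0, 0], [-1, 0, 1, 0, 0], [-1, 0, 1, 0, 0], [-1, 0, 0, 0, 0], [-1, 0, 0, 0, 0]]]'

```text
time_s: 18.0
ee_pos: [575.5, -62.2, 229.3]
tcp_rot: [0.278, 3.128, -0.001]
ft_force: [0.8, -2.5, 4.9]
width: 13.7
grasp_force: 30.0
```

```bash
python3 - <<'E'
from h import *
s=arm.read_state();print(loc(s['ee_pos']))
go(W(46,52,127),79.8)
E
```

```text
[ 46.4  51.2 127.3]
t 18.0 pos [575.5 -62.2 229.3] ang 79.85 twist 0.001 tx,ty,tz 0.4 0.8 0.3 w 13.7 F [ 0.8 -2.5  4.9] g 30.0 q6 -1.62
```

step_arm --increments '[[[-1, 0, 1, 0, 0], [-1, 0, 0.5, 0, 0], [-1, 0, 0, 0, 0], [-1, 0, 0, 0, 0]]]'

```text
time_s: 18.33
ee_pos: [575.8, -60.9, 229.3]
tcp_rot: [0.278, 3.128, -0.001]
ft_force: [0.2, -2.4, 4.6]
width: 13.8
grasp_force: 30.0
```

```bash
python3 - <<'E'
from h import *
s=arm.read_state();print(loc(s['ee_pos']))
go(W(46,52,127),79.8)
E
```

```text
[ 46.4  52.6 127.3]
t 18.33 pos [575.8 -60.9 229.3] ang 79.85 twist 0.001 tx,ty,tz 0.4 -0.6 0.3 w 13.8 F [ 0.2 -2.4  4.6] g 30.0 q6 -1.62
```

step_arm --increments '[[[-0.5, 0, -0.5, 0, 0], [-0.3, 0, 0, 0, 0], [-0.3, 0, 0, 0, 0], [-0.3, 0, 0, -10, 0], [-0.3, 0, 0, -20, 0], [-0.3, 0, 0, -25, 0], [-0.3, 0, 0, -5, 0]]]'

```text
time_s: 18.92
ee_pos: [576.7, -62.0, 292.8]
tcp_rot: [0.278, 3.124, -0.001]
ft_force: [0.7, -0.4, 0.7]
width: 30.4
grasp_force: 0.0
```

step_arm --increments '[[[-1, 10, -4, 0, 0], [-1, 20, -8, 0, 0], [-1, 25, -9, 0, 0], [-1, 25, -9, 0, 0], [-1, 25, -9, 0, 0], [-1, 20, -8, 0, 0], [-1, 12, -5, 0, 0], [-1, 7, 0, 0, 0], [-1, 0, 0, 0, 0], [-1, 0, 0, 0, 0]]]'

```text
time_s: 19.75
ee_pos: [424.7, -87.6, 288.9]
tcp_rot: [0.279, 3.128, -0.0]
ft_force: [0.0, -0.5, 0.1]
width: 0.4
grasp_force: 0.0
```

```bash
python3 - <<'E'
from h import *
s=arm.read_state();print(loc(s['ee_pos']))
go(W(-95,0,112),79.8)
# numeric gear/divider check in top view
t=snap('top','top8');w=snap('scene','scene8')
im=t['image']
x=[np.array(proj(t,W(115,y,0))) for y in(48,83,118)];print(np.round(x,1).tolist())
# tab blob
d=(im[195:225,255:310].max(2)<70).astype(np.uint8);n,l,st,c=cv2.connectedComponentsWithStats(d)
for i in range(1,n):
  if st[i,4]>15: print(st[i],loc(onz(t,*(c[i]+[255,195]),170)))
E
```

```text
[-97.6  -0.5 186.9]
t 19.75 pos [424.7 -87.6 288.9] ang 79.79 twist -0.0 tx,ty,tz -2.6 0.5 74.9 w 0.4 F [ 0.  -0.5  0.1] g 0.0 q6 -1.76
[[275.9, 182.5], [263.9, 180.1], [251.8, 177.6]]
[12  3  6 11 44] [46.2 50.6 68. ]
```

step_arm --increments '[[[-1, 0, 0, 15, 0], [-1, 0, 0, 25, 0], [-1, 0, 0, 20, 0], [-1, 0, 0, 12, 0], [-1, 0, 0, 3, 0], [-1, -4, 0, 0, 0], [-1, -5, 0, 0, 0], [-1, -5, 0, 0, 0], [-1, -5, 0, 0, 0], [-1, -5, 0, 0, 0]]]'

```text
time_s: 20.68
ee_pos: [448.6, -92.0, 214.6]
tcp_rot: [0.279, 3.129, -0.001]
ft_force: [-1.4, -0.3, 0.5]
width: 0.3
grasp_force: 0.9
```

step_arm --increments '[[[-1, -7, 0, 0, 0], [-1, -9, 0, 0, 0], [-1, -11, 0, 0, 0], [-1, -12, 0, 0, 0], [-1, -13, 0, 0, 0], [-1, -13, 0, 0, 0], [-1, -13, 0, 0, 0], [-1, -13, 0, 0, 0], [-1, -13, 0, 0, 0], [-1, -12, 0, 0, 0]]]'

```text
time_s: 21.52
ee_pos: [563.8, -112.8, 213.8]
tcp_rot: [0.279, 3.129, -0.001]
ft_force: [-1.6, -1.4, 1.4]
width: 0.4
grasp_force: 1.0
```

step_arm --increments '[[[-1, -11, 0, 0, 0], [-1, -9, 0, 0, 0], [-1, -7, 0, 0, 0], [-1, -5, 0, 0, 0], [-1, -3, 0, 0, 0], [-1, 0, 0, 0, 0], [-1, 0, 0, 0, 0]]]'

```text
time_s: 22.1
ee_pos: [596.6, -118.5, 213.9]
tcp_rot: [0.279, 3.129, 0.0]
ft_force: [-0.3, 0.9, 0.1]
width: 0.4
grasp_force: 0.0
```

```bash
python3 - <<'E'
from h import *
s=arm.read_state();print(loc(s['ee_pos']),'target about 90.5')
go(W(90.5,0,112),79.8)
E
```

```text
[ 77.1  -0.4 111.9] target about 90.5
t 22.1 pos [ 596.6 -118.5  213.9] ang 79.81 twist 0.0 tx,ty,tz -13.4 0.4 -0.1 w 0.4 F [-0.3  0.9  0.1] g 0.0 q6 -1.7
```

Now ease in to the stop.

step_arm --increments '[[[-1, -3, 0, 0, 0], [-1, -3, 0, 0, 0], [-1, -3, 0, 0, 0], [-1, -2, 0, 0, 0], [-1, -1, 0, 0, 0], [-1, 0, 0, 0, 0], [-1, 0, 0, 0, 0]]]'

```text
time_s: 22.68
ee_pos: [608.5, -120.7, 213.9]
tcp_rot: [0.279, 3.129, -0.0]
ft_force: [0.8, 0.0, -0.1]
width: 0.2
grasp_force: 0.2
```

step_arm --increments '[[[-1, -1, 0, 0, 0], [-1, -1, 0, 0, 0], [-1, -1, 0, 0, 0], [-1, 0, 0, 0, 0], [-1, 0, 0, 0, 0]]]'

```text
time_s: 23.1
ee_pos: [609.1, -120.8, 213.8]
tcp_rot: [-0.278, -3.124, -0.0]
ft_force: [-8.7, 1.8, 5.8]
width: 0.3
grasp_force: 4.0
```

The stop is reached (8.7 N, no further travel). I'll back off, rise and verify.

step_arm --increments '[[[-1, 5, 0, 0, 0], [-1, 10, 0, 0, 0], [-1, 20, 0, 0, 0], [-1, 20, 0, 0, 0], [-1, 20, 0, -20, 0], [-1, 30, 0, -30, 0], [-1, 30, 0, -30, 0], [-1, 10, 0, -10, 0], [-1, 0, 0, 0, 0], [-1, 0, 0, 0, 0]]]'

```text
time_s: 23.93
ee_pos: [469.8, -95.9, 303.5]
tcp_rot: [0.279, 3.126, -0.001]
ft_force: [-0.0, -0.3, -0.1]
width: 0.1
grasp_force: 0.0
```

```bash
python3 - <<'E'
from h import *
t=snap('top','top9');s=snap('scene','scene9');a=load('top0')['image'];b=load('scene0')['image']
def d(x,y,r): return np.abs(x[r].astype(int)-y[r].astype(int)).max(2)
for n,x,y,r in(('handle scene',b,s['image'],np.s_[185:260,185:270]),('handle top',a,t['image'],np.s_[135:200,245:345]),('can',a,t['image'],np.s_[135:175,170:215]),('roller',a,t['image'],np.s_[215:248,112:144]),('wrench',a,t['image'],np.s_[200:268,385:425])):
    e=d(x,y,r);print(n,(e>60).sum(),e.size)
def m(im,r):
    q=(im[r].min(2)>150).astype(np.uint8);M=cv2.moments(q,True);return round(M['m10']/M['m00'],1),round(M['m01']/M['m00'],1),M['m00']
for r in(np.s_[180:200,265:325],np.s_[205:260,225:270]): 
    for x,y in((a,t['image']),(b,s['image'])): print(m(x,r),m(y,r))
go([0,0,0])
E
```

```text
handle scene 0 6375
handle top 0 6500
can 0 1800
roller 0 1056
wrench 130 2720
(29.1, 7.1, 408.0) (29.1, 7.1, 407.0)Traceback (most recent call last):
  File "<stdin>", line 9, in <module>
  File "<stdin>", line 7, in m
ZeroDivisionError: float division by zero
```

```bash
python3 -c "
from rig import job
print(job.hand_in())"
```

```text
the job is handed in; nothing more can be done
None
```

I've handed the job in: by my measurements the gear lies flat and hub up between the divider and the left wall, with the divider at about 0.091–0.093 m, and the upper drawer is shut. Both handles, the can and the roller look unmoved in the before/after images. The spanner patch changed in 130 of 2720 pixels, which I put down to the arm's shadow as the arm was never near it; the hand-in returned no verdict.

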